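# Index the ruling guide to the next line and hold its lock pin home

### The job

A line on the stone slab is finished: first count it by swinging the tally counter's sprung lever all the way to its stop and letting it spring back. Then pull up the ruling guide's lock plunger by its knob, slide the guide along its rail to the next hole on the side towards the tally counter, and let the pin into that hole. The spring alone leaves the pin a little proud, so push the knob fully down and finish while still holding it down, without disturbing the mallet, chisel, brush or tin.

Things in the scene. Friction and masses are not known exactly. Their poses are not given: they have to be found in the camera images.
- guide: ruling guide, fixed to the bench: plywood board 240 x 280 x 18 mm carrying a pale stone slab 150 x 230 mm (top 56 mm above the bench) and, beside the slab, a steel rail 30 mm wide, 250 mm long, top 48 mm above the bench. Origin: on the bench under the middle of the rail; y runs along the rail, x across it from rail towards slab, z up. Five holes, 13 mm in diameter, along the middle of the rail's top at y = -80, -40, 0, 40 and 80 mm
- hole_left (a point): mouth of the rail's hole at y = +40 mm, on the top of the rail, 48 mm above the bench; the next hole to use if the counter stands on the guide's +y side
- hole_right (a point): mouth of the rail's hole at y = -40 mm, on the top of the rail, 48 mm above the bench; the next hole to use if the counter stands on the guide's -y side
- carriage (a joint): position in m of the sliding aluminium carriage (50 x 64 mm in plan, its top 58 mm above the bench, a 24 mm wide steel straightedge reaching from it over the slab, top 63 mm above the bench) along the guide's +y; 0 at the start, where its pin sits in the middle hole; it can go from -0.088 to 0.088. About 3 N moves it once the pin is out of its hole; while the pin is in a hole it is locked, with 1.5 mm play
- knob: black plastic cylindrical knob, 26 mm in diameter and 38 mm tall, axis vertical, on top of the pin in the middle of the carriage. Origin: centre of its underside, 73 mm above the bench at rest; a steel bush of 22 mm diameter under it reaches up to 66 mm above the bench. It moves with carriage and plunger
- plunger (a joint): height in m of pin and knob: 0 at rest on the spring (the 10 mm round-ended pin is then 11 mm deep in its hole), positive when pulled up, 0.020 at most; the pin leaves the hole at 0.011. -0.005 is pushed fully home. The spring (700 N/m) brings it back to 0 from both sides: 3.5 N down holds it fully home, 8 N up just frees it. Over the rail between holes it cannot go below 0.011
- counter: tally counter, fixed to the bench: grey box 70 x 60 mm, top 48 mm above the bench, on a base plate of 90 x 72 mm, with a window in its front (-x) face. Origin: on the bench under its middle, which is also the vertical hinge axis of its lever; z up. It stands to the left or right of the guide
- tab (a point): centre of the upper end of the lever's upright thumb pin: a round steel pin 12 mm in diameter, standing from 58 to 90 mm above the bench, 50 mm from the hinge axis. Below it the flat lever lies 52 to 58 mm above the bench, reaching 57 mm from the axis
- advance (a joint): angle in rad of the counter's lever, anticlockwise from above: 0 at rest (the lever then points from the hinge axis to 2.64 rad from the counter's x axis), 1.0 at its stop; sprung back to 0, about 4 N at the thumb pin near the stop
- mallet: bystander: carver's round mallet (iron head, wooden handle) standing on its head, 70 mm in diameter, 135 mm tall, loose; origin under its middle
- chisel: bystander: steel chisel lying flat, 200 mm long along its x, 14 mm thick, loose; origin on the bench under its middle
- brush: bystander: hand brush lying along its x, about 200 mm long, loose; origin on the bench under its middle
- tin: bystander: closed tin 70 mm in diameter, 90 mm tall, loose; origin under its middle
Things that resemble listed ones, but are neither listed nor needed, are in the scene too. What is shaped like the counter but orange is not meant.

How it is judged:
On the way, in this order (a step that is already met when the one before it is completed fails the run):
1. the counter's lever is swung to its stop (value of joint advance above 0.92 rad).
2. the lever is let go and has sprung back (value of joint advance below 0.1 rad), for 0.1 s.
3. the plunger is pulled clear of its hole, the guide still at its first hole (value of joint plunger above 0.0105 m and value of joint carriage between -0.006 and 0.006 m).
4. the pin is pressed home in the next hole towards the counter (((y of counter in the frame of guide above 0 m and value of joint carriage between 0.0373 and 0.0427 m) or (y of counter in the frame of guide below 0 m and value of joint carriage between -0.0427 and -0.0373 m)) and value of joint plunger below -0.0035 m), for 0.2 s.
At the end, for the whole second after the job is handed in: The carriage stands at the next hole on the counter's side (within 2.7 mm), the plunger is held down to within 1.5 mm of fully home (joint below -0.0035) by the fingers, which press or grip the knob with more than 1.5 N, and the counter's lever is back at rest (below 0.1 rad) (all of step 4 and contact force between the fingers and knob above 1.5 N and value of joint advance below 0.1 rad); the arm keeps its last pose, push and grip.
It fails at once if the mallet is knocked or moved by more than 30 mm (distance of mallet from where it was at the start of the episode above 0.03 m).
It fails at once if the chisel is knocked or moved by more than 30 mm (distance of chisel from where it was at the start of the episode above 0.03 m).
It fails at once if the brush is knocked or moved by more than 30 mm (distance of brush from where it was at the start of the episode above 0.03 m).
It fails at once if the tin is knocked or moved by more than 30 mm (distance of tin from where it was at the start of the episode above 0.03 m).
It also fails if it takes over 62 s, if anything falls off the work surface, if the arm or the gripper's body presses on something with over 40 N, if the wrist force passes 120 N, or if a joint passes its speed limit or range.

### The arm

A 6-joint arm with a two-finger parallel gripper is mounted at the origin on the work surface. World frame = base frame: x ahead of the robot, y to its left, z up, the work surface at z = 0. Lengths are in m, angles in rad, forces in N, time in s.
With the tool pointing down it reaches from about 0.3 to 0.75 m from the base axis. Payload 8.5 kg.
Tool frame: the origin (TCP) lies between the finger pads; the fingertips stand 17 mm ahead of it and the grasp point (between the pads) lies 2 mm behind it (nose_length is the distance from the TCP to the fingertips, in m); z points along the fingers, y is the line along which they close (so a half turn about z gives the same grasp; the last joint's range is limited). The gripper opens to 88 mm and grips with 3 to 60 N. Pads are 18 mm wide; open, the fingers measure 123 mm over their backs; the gripper's body (75 mm by 187 mm) begins 45 mm behind the grasp point.
Start: joints at [0.92, 0.381, 1.297, -0, 1.464, -0.215], TCP at [0.232, 0.499, 0.256] pointing down, gripper open.
Joint ranges: [-3.11, 3.11], [-0.89, 2.33], [0.22, 2.48], [-1.42, 4.56], [0.17, 2.85], [-2.88, 2.88]. Speed limits (rad/s): [2.39, 2.39, 3.14, 3.14, 3.14, 3.14].

### API

Orientations are given as a unit quaternion [x, y, z, w].
In Python, from rig import * gives the robot as it stands.
- The arm moves only by the tool drive_tool, never from a script. Its argument "plan" is a list of rows, each a list of 3 entries, a list of its own where there are three numbers: the shift along the tool's x, y, z scaled (see below), then the turn, a rotation vector about the tool's x, y, z scaled (see below), then the opening, from 0 (shut) to 1 (fully open). In form: [[[tx, ty, tz], [rx, ry, rz], hand], ...]. A call has 1 to 20 rows; each row shifts and turns the commanded pose from where the row before left it, along the tool's axes as they then stand; what a row does not reach is not made up. The controller multiplies each number of a shift by 0.05 m and each number of a turn by 5 degrees. A row lasts 1/8 s, in which the tool goes at most 62.5 mm and 10.7 degrees, less where a joint would pass 70% of its speed; a pose out of reach is approached as far as the arm can. A call with a number of a shift or a turn outside -1 to 1 is refused whole. A call with a gripper value outside its range is refused whole. The fingers move at their own pace and stop on an object; "grip_force" is the grip in N (left out, the last holds). Time passes only in rows, so rows that do not move let the fingers close. It gives the time, the measured TCP pose, the force, the opening and the grip force at its end, in the units of the state.
- get_state(): the state, without advancing time (a new reading comes with each control period).
- get_image(name): name is "scene" or "top"; returns a dict with "img" (480x640x3 uint8, blue, green, red), "camera_matrix" (3x3 intrinsics, pixels), "camera_from_world" (4x4, takes a point from world to camera coordinates). Camera axes: x right, y up, looking along -z (the intrinsics and any distortion apply to the point x, -y, -z); pixel columns grow to the right and rows downward; lengths in m; the calibration is good to about 2 mm. A picture is of the moment at which its call begins. There is no depth.
- job_done(): hands the job in; it is judged then, once.
The state is a dict: "time_s": time; "joint_positions": joint angles; "joint_vel": joint speeds; "joint_torque": joint torques, N m; "position": TCP position; "ee_rot": TCP orientation; "ft_force": force on the tool from outside, world axes, zero at the start; "ft_torque": the same for the moment, N m; "finger_gap": finger opening in m; "grip_force": force on a finger pad.
Only numpy, scipy, OpenCV 4.12 (cv2) and the standard library are available. Lean on these libraries where they do the work, as an engineer would, in place of code of your own. Each camera call takes 0.05 s, during which the arm holds its last target. There are 200 camera calls.

## Working session

There is one attempt and no reset: what is moved stays moved. The work goes in short steps, Python scripts to look and compute and a tool call to move; the robot and the scene stay as the last step left them, time stands still between calls to the robot, and variables do not carry over. Pictures are saved under pics/ and viewed, at most 10 in all, crops included, and the job is handed in when it is done.

Besides the shell and the picture viewer there is one more tool, called as name([rows], argument=value, ...), one row to a line, values as JSON. drive_tool: Moves the arm, as the interface text tells. Shifts and turns lie within -1 to 1; 1 stands for 0.05 m of shift or 5 degrees of turn. Its arguments: {"type":"object","properties":{"plan":{"type":"array"},"grip_force":{"type":"number"}},"required":["plan"]}

```bash
mkdir -p pics
python3 - <<'E'
from rig import *
import cv2,numpy as np
for n in("scene","top"):
    d=get_image(n);cv2.imwrite(f"pics/{n}0.png",d["img"]);np.savez(f"{n}0.npz",**d);print(n,d["camera_matrix"].tolist(),d["camera_from_world"].round(4).tolist(),[k for k in d])
s=get_state();print(s)
E
```

```text
scene [[610.5474603454762, 0.0, 325.69926495284375], [0.0, 610.5474603454762, 236.81414934532705], [0.0, 0.0, 1.0]] [[-0.4848, 0.8746, -0.0017, 0.2608], [-0.7093, -0.3921, 0.5857, 0.3312], [0.5116, 0.2852, 0.8105, -1.8812], [0.0, 0.0, 0.0, 1.0]] ['img', 'camera_matrix', 'camera_from_world']
top [[546.7606376944088, 0.0, 314.37607422754115], [0.0, 546.7606376944088, 245.9595064392102], [0.0, 0.0, 1.0]] [[-0.025, -0.9994, -0.0257, 0.03], [0.9866, -0.0288, 0.1609, -0.5176], [-0.1615, -0.0214, 0.9866, -1.3025], [0.0, 0.0, 0.0, 1.0]] ['img', 'camera_matrix', 'camera_from_world']
{'time_s': 0.1, 'joint_positions': array([ 9.19719531e-01,  3.81140860e-01,  1.29817317e+00, -2.31939334e-06,
        1.46360415e+00, -2.15321808e-01]), 'joint_vel': array([-0.00036703, -0.00041182, -0.00371845,  0.00160767, -0.00194064,
       -0.0021779 ]), 'joint_torque': array([ 3.72125636e-03, -4.38651502e+01, -2.24910307e+01,  7.14660273e-02,
        3.41386639e-02, -5.05001924e-05]), 'position': array([0.23202029, 0.49840625, 0.25519691]), 'ee_rot': array([ 2.16157615e-01,  9.76358257e-01, -6.02025544e-04, -2.77165882e-04]), 'ft_force': array([-0.25591304,  0.22458715, -0.0131082 ]), 'ft_torque': array([ 0.01321847, -0.03895174,  0.00191299]), 'grip_force': 0.0, 'finger_gap': 0.08824852647936832}
```

View pics/top0.png

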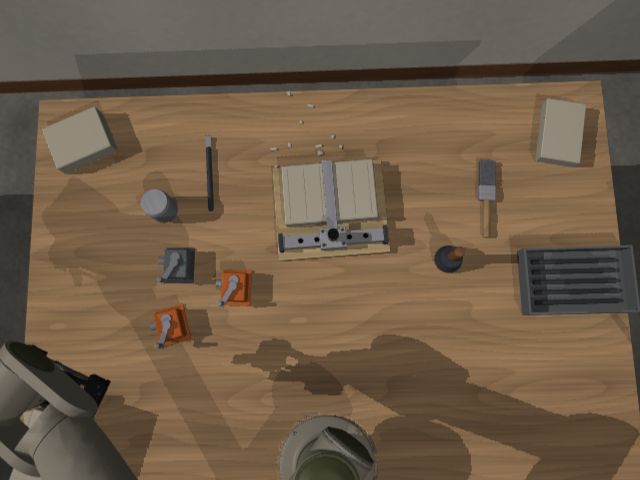

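View pics/scene0.png

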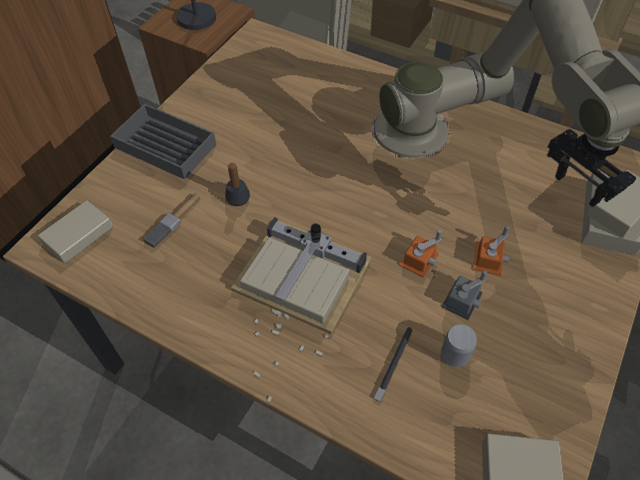

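The top view has world +y to the left and +x up. Three things are shaped like the counter: grey at (177,265), orange at (235,287) and orange at (171,325). The grey one is the one meant. It stands on the guide's left, provided the guide's +y also points left, which follows from the slab lying on +x, up in the picture. The knob is at (333,235) and the rail runs from (280,243) to (388,234). I'll confirm with an enlarged crop.

```bash
cat > h.py <<'E'
import numpy as np,cv2
def ray(d,u,v):
    K,T=d["camera_matrix"],d["camera_from_world"]
    r=np.linalg.solve(K,[u,v,1.]);r=r*[1,-1,-1]
    R=T[:3,:3];return -R.T@T[:3,3],R.T@r
def plane(d,u,v,z):
    o,r=ray(d,u,v);return o+r*(z-o[2])/r[2]
def two(d1,p1,d2,p2):
    o1,a=ray(d1,*p1);o2,b=ray(d2,*p2)
    s=np.linalg.lstsq(np.c_[a,-b],o2-o1,rcond=None)[0]
    x,y=o1+a*s[0],o2+b*s[1];return (x+y)/2,np.linalg.norm(x-y)
def proj(d,p):
    T=d["camera_from_world"];c=T[:3,:3]@p+T[:3,3];q=d["camera_matrix"]@(c*[1,-1,-1]);return q[:2]/q[2]
E
python3 - <<'E'
from h import *
t=np.load("top0.npz");s=np.load("scene0.npz")
a=t["img"][225:305,140:260];b=s["img"][220:320,400:520];c=t["img"][150:265,265:400];e=s["img"][215:300,225:375]
f=lambda i:cv2.resize(i,(400,290),interpolation=cv2.INTER_CUBIC)
cv2.imwrite("pics/crop.png",np.vstack([np.hstack([f(a),f(b)]),np.hstack([f(c),f(e)])]))
# board: mask by colour in top
hsv=cv2.cvtColor(t["img"],cv2.COLOR_BGR2HSV)
for (u,v) in [(383,245),(300,255),(300,190),(177,252),(188,275),(333,235),(310,240)]:print((u,v),hsv[v,u])
E
```

```text
(383, 245) [ 19  95 150]
(300, 255) [ 19  95 148]
(300, 190) [ 20  41 150]
(177, 252) [105  12  85]
(188, 275) [100  19  40]
(333, 235) [120  14  18]
(310, 240) [135   8 128]
```

View pics/crop.png

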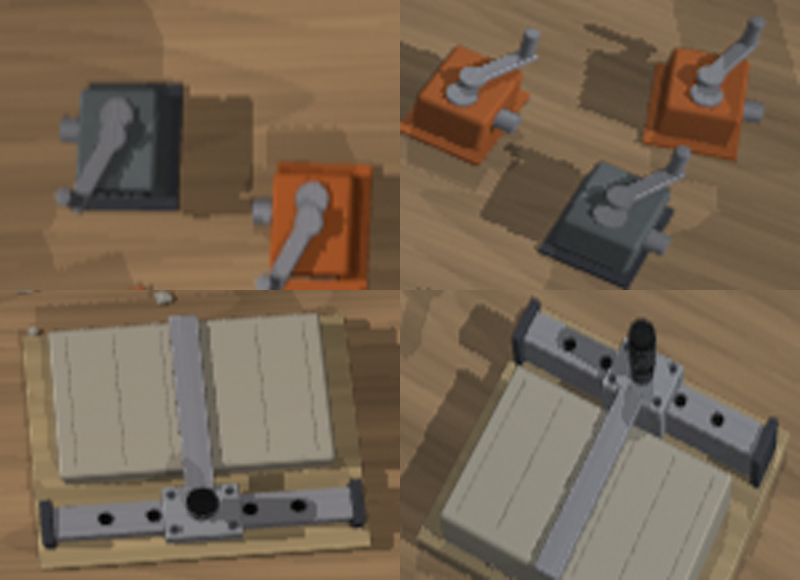

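The crop confirms it. The grey counter is at top (177,265), with its thumb-pin top at about (159,279) in the top view and (485,272) in the scene view. The rail's four open holes show at about (300,241), (317,240), (349,237) and (366,235) in the top view, with the knob between them at (333,234).

Run:
```python
from h import *
t=np.load("top0.npz");s=np.load("scene0.npz")
g=cv2.cvtColor(t["img"],cv2.COLOR_BGR2GRAY).astype(float)
P=[]
for u,v in [(300.4,240.8),(316.6,239.6),(349,236.8),(365.6,235.7)]:
    x0,y0=int(round(u))-4,int(round(v))-4;w=np.clip(75-g[y0:y0+9,x0:x0+9],0,None);yy,xx=np.mgrid[y0:y0+9,x0:x0+9]
    c=((w*xx).sum()/w.sum(),(w*yy).sum()/w.sum());p=plane(t,*c,.048);P.append(p);print(np.round(c,1),p.round(4))
P=np.array(P);print("gaps",np.linalg.norm(np.diff(P,axis=0),axis=1).round(4),"mid",P.mean(0).round(4))
d=P[0]-P[3];print("rail yaw of +y",np.degrees(np.arctan2(d[1],d[0])),"->guide yaw",np.degrees(np.arctan2(d[1],d[0]))-90)
print("knob top",two(t,(333.5,233.3),s,(316.1,227.3)))
tab=two(t,(159.2,279.3),s,(484.9,272.4));print("tab",tab)
print("tab plane .09",plane(t,159.2,279.3,.09),plane(s,484.9,272.4,.09))
print("hinge",two(t,(175.1,255.3),s,(462,293)))
# dark base plate
hsv=cv2.cvtColor(t["img"],cv2.COLOR_BGR2HSV)[240:295,150:205]
m=((hsv[...,2]<110)&(hsv[...,1]<60)).astype(np.uint8)
n,l,st,c=cv2.connectedComponentsWithStats(m);i=1+st[1:,4].argmax();print(st[i]+[150,240,0,0,0])
pts=np.argwhere(l==i)[:,::-1]+[150,240]
print("box",[plane(t,*q,.01).round(3).tolist() for q in cv2.boxPoints(cv2.minAreaRect(pts.astype(np.float32)))])
T=t["camera_from_world"];print("campos",-T[:3,:3].T@T[:3,3])
for n,u,v in [("tin",159,205),("mallet",449,260),("o1",235,287),("o2",171,325)]:print(n,plane(t,u,v,.05).round(3))
```

```text
[300.1 240.4] [0.5322 0.0505 0.048 ]
[316.4 239.1] [0.5342 0.0104 0.048 ]
[348.9 236.4] [ 0.5387 -0.0695  0.048 ]
[365.2 235.1] [ 0.5406 -0.1095  0.048 ]
gaps [0.0401 0.08   0.04  ] mid [ 0.5364 -0.0295  0.048 ]
rail yaw of +y 93.01184591602785 ->guide yaw 3.011845916027852
knob top (array([ 0.53622383, -0.02984017,  0.10500184]), np.float64(0.002778975570196808))
tab (array([0.44195912, 0.3870383 , 0.08173422]), np.float64(0.0011901232383614909))
tab plane .09 [0.44126612 0.38390033 0.09      ] [0.44746838 0.38789929 0.09      ]
hinge (array([0.50336558, 0.35819947, 0.05145056]), np.float64(0.0007907561460967621))
[ 158  248   37   36 1093]
box [[0.53, 0.413, 0.01], [0.527, 0.322, 0.01], [0.438, 0.321, 0.01], [0.441, 0.412, 0.01]]
campos [ 0.30103866 -0.01277835  1.36918619]
tin [0.632 0.401 0.05 ]
mallet [ 0.473 -0.309  0.05 ]
o1 [0.422 0.211 0.05 ]
o2 [0.334 0.365 0.05 ]
```

drive_tool([
  [[0,0,0],[0,0,1],0],
  [[0,0,0],[0,0,1],0],
  [[0,0,0],[0,0,1],0],
  [[0,0,0],[0,0,1],0],
  [[0,0,0],[0,0,1],0],
  [[0,0,0],[0,0,1],0],
  [[0,0,0],[0,0,1],0],
  [[0,0,0],[0,0,1],0],
  [[0,0,0],[0,0,1],0],
  [[0,0,0],[0,0,1],0],
  [[0,0,0],[0,0,1],0],
  [[0,0,0],[0,0,1],0],
  [[0,0,0],[0,0,1],0],
], grip_force=20)

```text
time_s: 1.72
position: [0.2321, 0.4985, 0.2554]
ee_rot: [0.708, 0.706, -0.0, 0.0]
ft_force: [0.0, -0.5, 0.4]
finger_gap: 0.0004
grip_force: 0.0
```

Run:
```python
from h import *
t=np.load("top0.npz");s=np.load("scene0.npz")
f=lambda i:cv2.resize(i,(400,400),interpolation=cv2.INTER_CUBIC)
a=t["img"].copy();b=s["img"].copy()
A=f(a[243:293,150:200]);B=f(b[262:322,440:500])
H=np.array([.484,.358,.058]);
for p,col in[(H,(0,0,255)),([.443,.386,.09],(0,255,0)),([.443,.386,.058],(255,255,0))]:
    q=(proj(t,np.array(p))-[150,243])*8+4;cv2.drawMarker(A,tuple(int(k) for k in q),col,0,12)
    q=(proj(s,np.array(p))-[440,262])*400/60+3;cv2.drawMarker(B,tuple(int(k) for k in q),col,0,12)
cv2.imwrite("pics/cnt.png",np.hstack([A,B]))
```

```text
(no output)
```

View pics/cnt.png

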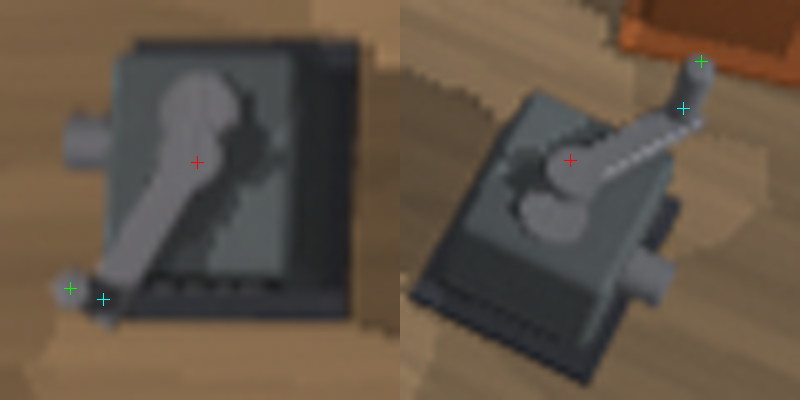

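The enlarged crop shows the marks on the pin tip (crop 70,288 on the left and 700,62 on the right) and the hinge disc. So the pin is at (0.443, 0.386) and the hinge at (0.484, 0.358), 49 mm apart, which matches the 50 mm given.

drive_tool([
  [[-0.27,0.7,0.18],[0,0,0],0],
  [[-0.27,0.7,0.18],[0,0,0],0],
  [[-0.27,0.7,0.18],[0,0,0],0],
  [[-0.27,0.7,0.18],[0,0,0],0],
  [[-0.27,0.7,0.18],[0,0,0],0],
  [[-0.27,0.68,0.18],[0,0,0],0],
  [[0,0,0],[0,0,0],0],
  [[0,0,0],[0,0,0],0],
  [[0,0,0.5],[0,0,0],0],
  [[0,0,0.5],[0,0,0],0],
  [[0,0,0.5],[0,0,0],0],
  [[0,0,0.5],[0,0,0],0],
  [[0,0,0.36],[0,0,0],0],
  [[0,0,0],[0,0,0],0],
  [[0,0,0],[0,0,0],0],
])

```text
time_s: 3.6
position: [0.441, 0.4183, 0.0849]
ee_rot: [0.707, 0.708, 0.001, 0.0]
ft_force: [0.5, -0.2, -0.4]
finger_gap: 0.0003
grip_force: 0.0
```

drive_tool([
  [[-0.15,0,0],[0,0,0],0],
  [[-0.15,0,0],[0,0,0],0],
  [[-0.15,0,0],[0,0,0],0],
  [[-0.15,0,0],[0,0,0],0],
  [[-0.15,0,0],[0,0,0],0],
  [[-0.15,0,0],[0,0,0],0],
  [[-0.15,0,0],[0,0,0],0],
  [[0,0,0],[0,0,0],0],
])

```text
time_s: 4.6
position: [0.4413, 0.3647, 0.0837]
ee_rot: [0.707, 0.707, -0.0, -0.0]
ft_force: [-1.8, 3.4, -0.5]
finger_gap: 0.0006
grip_force: 1.4
```

drive_tool([
  [[-0.1,0,0],[0,0,0],0],
  [[-0.1,0,0],[0,0,0],0],
  [[0,0,0],[0,0,0],0],
])

```text
time_s: 4.97
position: [0.4422, 0.3551, 0.084]
ee_rot: [0.707, 0.707, 0.001, 0.0]
ft_force: [4.1, 4.6, -2.9]
finger_gap: 0.0005
grip_force: 2.3
```

drive_tool([
  [[-0.08,0,0],[0,0,0],0],
  [[-0.08,0,0],[0,0,0],0],
  [[0,0,0],[0,0,0],0],
])

```text
time_s: 5.35
position: [0.4426, 0.351, 0.0843]
ee_rot: [0.707, 0.707, 0.005, -0.001]
ft_force: [2.8, 27.7, -7.7]
finger_gap: 0.0004
grip_force: 13.5
```

The force rose to 28 N while the finger advanced only 4 mm of the 8 mm commanded, so the lever is at its stop. I'll back off so it springs back, lift, and go over to the knob while opening.

drive_tool([
  [[0.5,0,0],[0,0,0],0],
  [[0.5,0,0],[0,0,0],0],
  [[0.5,0,0],[0,0,0],0],
  [[0,0,0],[0,0,0],0],
  [[0,0,-0.8],[0,0,0],0],
  [[0,0,-0.8],[0,0,0],0],
  [[0,0,-0.8],[0,0,0],0],
  [[-0.8,0.1,0],[0,0,0],1],
  [[-0.8,0.2,0],[0,0,0],1],
  [[-0.8,0.2,0],[0,0,0],1],
  [[-0.8,0.2,0],[0,0,0],1],
  [[-0.8,0.2,0],[0,0,0],1],
  [[0,0,0],[0,0,0],1],
  [[0,0,0],[0,0,0],1],
], grip_force=40)

```text
time_s: 7.1
position: [0.486, 0.2219, 0.2037]
ee_rot: [0.707, 0.707, -0.0, -0.0]
ft_force: [0.1, -0.6, -0.0]
finger_gap: 0.0682
grip_force: 0.0
```

Run:
```python
from rig import *
from h import *
t=get_image("top");s=get_image("scene")
f=lambda i:cv2.resize(i,(400,400),interpolation=cv2.INTER_CUBIC)
cv2.imwrite("pics/c2.png",np.hstack([f(t["img"][243:293,150:200]),cv2.resize(s["img"][150:390,230:530],(400,400))]))
print(get_state()["position"])
```

```text
[0.48588944 0.22274574 0.20368846]
```

View pics/c2.png

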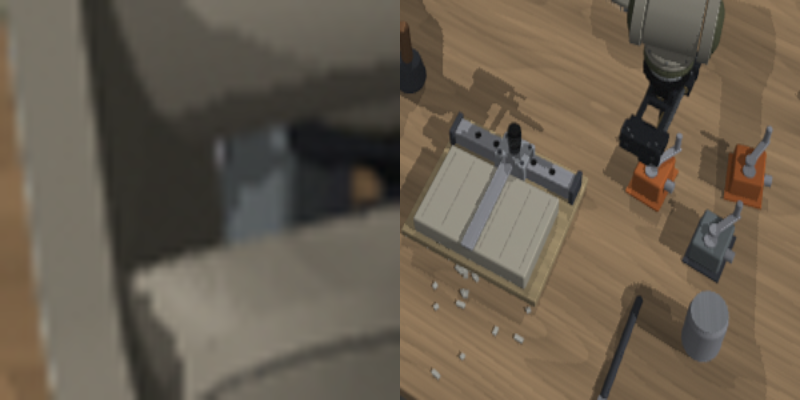

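The right half of the picture shows the grey counter's lever (about 730,220) back at rest, with the bystanders unmoved. Now to the knob.

drive_tool([
  [[-0.72,0.14,0],[0,0,0],1],
  [[-0.72,0.14,0],[0,0,0],1],
  [[-0.72,0.14,0],[0,0,0],1],
  [[-0.72,0.14,0],[0,0,0],1],
  [[-0.72,0.14,0],[0,0,0],1],
  [[-0.72,0.14,0],[0,0,0],1],
  [[-0.72,0.17,0],[0,0,0],1],
  [[0,0,0],[0,0,0],1],
  [[0,0,0],[0,0,0],1],
  [[0,0,0.4],[0,0,0],1],
  [[0,0,0.4],[0,0,0],1],
  [[0,0,0],[0,0,0],1],
  [[0,0,0],[0,0,0],1],
])

```text
time_s: 8.82
position: [0.5372, -0.0291, 0.1646]
ee_rot: [0.707, 0.708, 0.0, 0.0]
ft_force: [-0.4, -0.3, 0.5]
finger_gap: 0.0883
grip_force: 0.0
```

drive_tool([
  [[0,0,0.4],[0,0,0],1],
  [[0,0,0.4],[0,0,0],1],
  [[0,0,0.4],[0,0,0],1],
  [[0,0,0.34],[0,0,0],1],
  [[0,0,0],[0,0,0],1],
  [[0,0,0],[0,0,0],0],
  [[0,0,0],[0,0,0],0],
  [[0,0,0],[0,0,0],0],
  [[0,0,0],[0,0,0],0],
  [[0,0,0],[0,0,0],0],
  [[0,0,0],[0,0,0],0],
  [[0,0,0],[0,0,0],0],
  [[0,0,0],[0,0,0],0],
  [[0,0,0],[0,0,0],0],
])

```text
time_s: 10.58
position: [0.5382, -0.0298, 0.0871]
ee_rot: [0.707, 0.707, 0.001, 0.001]
ft_force: [5.7, 0.4, -0.6]
finger_gap: 0.0247
grip_force: 39.9
```

drive_tool([
  [[0,0.02,0],[0,0,0],0],
  [[0,0,-0.08],[0,0,0],0],
  [[0,0,-0.08],[0,0,0],0],
  [[0,0,-0.08],[0,0,0],0],
  [[0,0,-0.08],[0,0,0],0],
  [[0,0,0],[0,0,0],0],
  [[0,0,0],[0,0,0],0],
])

```text
time_s: 11.45
position: [0.5382, -0.0298, 0.1022]
ee_rot: [0.707, 0.707, 0.0, 0.0]
ft_force: [6.8, 0.3, -11.3]
finger_gap: 0.0247
grip_force: 39.8
```

drive_tool([
  [[0.1,0,0],[0,0,0],0],
  [[0.1,0,0],[0,0,0],0],
  [[0.1,0,0],[0,0,0],0],
  [[0.1,0,0],[0,0,0],0],
  [[0.1,0,0],[0,0,0],0],
  [[0.1,0,0],[0,0,0],0],
  [[0.1,0,0],[0,0,0],0],
  [[0.1,0,0],[0,0,0],0],
  [[0,0,0],[0,0,0],0],
  [[0,0,0],[0,0,0],0],
])

```text
time_s: 12.7
position: [0.5364, 0.0112, 0.1022]
ee_rot: [0.707, 0.707, -0.001, -0.002]
ft_force: [-5.1, 0.3, -10.7]
finger_gap: 0.0249
grip_force: 39.8
```

drive_tool([
  [[-0.02,-0.02,0],[0,0,0],0],
  [[0,0,0],[0,0,0],0],
  [[0,0,0.08],[0,0,0],0],
  [[0,0,0.08],[0,0,0],0],
  [[0,0,0.08],[0,0,0],0],
  [[0,0,0.06],[0,0,0],0],
  [[0,0,0],[0,0,0],0],
])

```text
time_s: 13.58
position: [0.5364, 0.0095, 0.0883]
ee_rot: [0.707, 0.707, -0.0, -0.0]
ft_force: [-7.9, 1.7, -2.3]
finger_gap: 0.0245
grip_force: 39.9
```

drive_tool([
  [[0,0,0.06],[0,0,0],0],
  [[0,0,0.06],[0,0,0],0],
  [[0,0,0.03],[0,0,0],0],
  [[0,0,0],[0,0,0],0],
  [[0,0,0],[0,0,0],0],
  [[0,0,0],[0,0,0],0],
])

```text
time_s: 14.32
position: [0.5365, 0.0094, 0.0817]
ee_rot: [0.707, 0.707, -0.0, 0.0]
ft_force: [-9.0, 1.8, 6.1]
finger_gap: 0.025
grip_force: 40.0
```

Run:
```python
from rig import *
from h import *
s=get_image("scene");cv2.imwrite("pics/fin.png",cv2.resize(s["img"][150:390,200:520],(800,600)))
x=get_state();print(x["position"],x["ft_force"])
```

```text
[0.53651171 0.00939167 0.0816918 ] [-8.93129635  1.97854082  5.98820351]
```

View pics/fin.png

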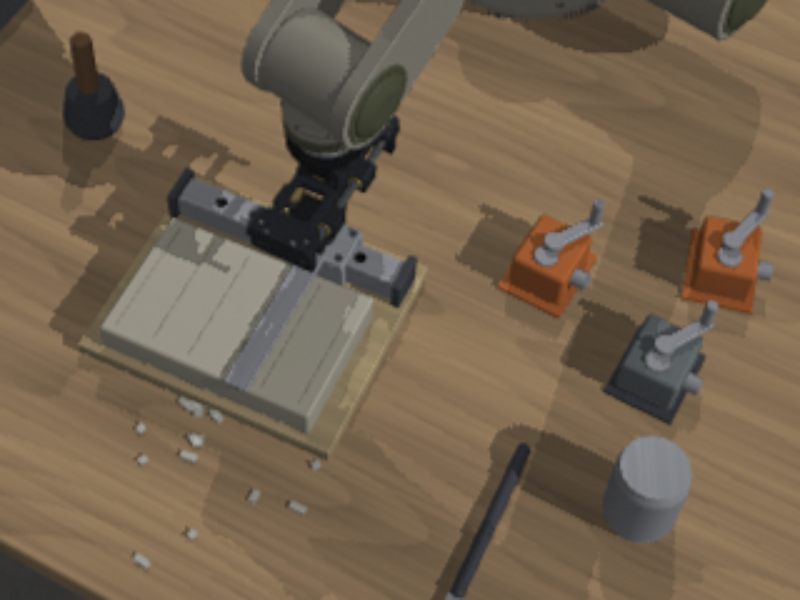

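The carriage (about 320,245) now stands one hole towards the counter, with one hole left free beyond it (360,258). The lever is at rest and the bystanders in view are unmoved. The knob is held down on its stop at 6 N, so I'm handing in.

```bash
python3 -c "
from rig import *
print(job_done())"
```

```text
the job is handed in; nothing more can be done
None
```

I swung the counter's lever to its stop and it sprang back; the guide now stands one hole nearer the counter, its pin held fully home, and the job is handed in (no verdict was returned).

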